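# Open the fossil specimen case

## Task

Open the plywood specimen case on the bench so that the bone inside can be worked on: nudge the two wooden turn buttons at its ends right round until they lie clear of the lid, then flip the lid up by its front lip and push it on past upright so that it stays leaning back open by itself. Use the fingertips only to push: do not grip or force the buttons or the lid, do not lift or shove the case about, and leave the other things on the bench where they are.

Things in the scene. Friction and masses are not known exactly. Their poses are not given: they have to be found in the camera images.
- case: Specimen case: a loose plywood box, about 3 kg with its lid, 170 mm deep (x) by 240 mm wide (y), walls 90 mm high, foam, plaster cradle and a bone inside. Origin: centre of its underside; z up, +x to its hinged back, -x to its front (blank card in a brass frame). At the middle of each end (left +y, right -y) a pine block carries a turn button.
- button_left (a joint): Left turn button: bar 80 x 16 x 12 mm, round ends, pivoted at its middle on an upright screw. Angle in rad, positive anticlockwise seen from above. At 0 it lies along the case's y, inner end lapping 20 mm over the lid and holding it shut. Turns either way to stops at -1.57 and 1.57 (along the case's end); clear of the lid beyond 1.2 either way. Stays where left; about 1 N at an end turns it.
- button_right (a joint): Right turn button, on the -y end: the same as the left one in size, zero (along the case's y, inner end over the lid), sign (positive anticlockwise seen from above) and stops.
- button_left_pivot (a point): Pivot of the left button at the bar's underside, 104 mm above the bench (bar top at 116): in the case's frame x 0, y +140 mm, 20 mm outside the lid's end edge. The pine block under it is 36 mm in x, sticks out 32 mm from the case's end (12 mm past the pivot), top at 102 mm, level with the lid's top, bottom at 66 mm; the bar's outer end stands out 28 mm past the block.
- button_right_pivot (a point): Pivot of the right button at the bar's underside, 104 mm above the bench: in the case's frame x 0, y -140 mm; block and bar as on the left, mirrored.
- lid (a joint): Lid hinge, rad: 0 shut and level, grows as the front rises; about 1.5 is the balance point (below it the lid falls shut), 1.92 the stop, where it leans back 20 degrees past upright and stays by its weight. Plywood board 12 mm thick, 198 mm from hinge to front edge, 240 mm wide, about 0.42 kg (some 2 N lifts the lip; hinge nearly free), two 8 mm battens on top.
- lid_lip (a point): Middle of the lower front edge of the lid (turns with the lid). The lid stands out 28 mm past the case's front wall all along its 240 mm width; its underside is 90 mm above the bench when shut, with free space below for a fingertip.
- lid_hinge (a point): Middle of the hinge axis, fixed to the case: along the top of the case's back wall, 90 mm above the bench, in the case's frame x +85 mm, at the level of the lid's underside. The axis runs along the case's y.
- tray: Pine work tray with foam and an opened plaster jacket with a bone, 250 mm (x) by 210 mm (y), 65 mm high (the bone reaches 97 mm), fixed to the bench. Origin: centre of its underside. Leave alone.
- vertebra: Small brown fossil vertebra, 44 mm across, 34 mm high, standing in front of the case near its left corner. Origin: centre of its underside. Leave alone.
- plaster_piece: White plaster piece, 52 by 36 mm, 28 mm high, in front of the case near its right corner. Origin: centre of its underside. Leave alone.
- glue_bottle: Amber glue bottle, 42 mm across, 85 mm high, standing behind the case. Origin: centre of its underside. Leave alone.
- brush: Brush, 170 mm long, lying in front of the tray. Leave alone.
- scribe: Pen-shaped metal air scribe, 150 mm long, 16 mm thick, lying in the tray beside the plaster. Origin: under its middle. Leave alone.
- mallet: Rubber mallet, 200 mm long, 54 mm high, lying on the far side of the bench. Leave alone.
- dish: White bowl, 90 mm across, 30 mm high, behind the tray. Origin: centre of its underside. Leave alone.

How it is judged:
On the way, in this order (a step that is already met when the one before it is completed fails the run):
1. both turn buttons are clear of the lid while the lid is still shut ((value of joint button_left above 1.2 rad or value of joint button_left below -1.2 rad) and (value of joint button_right above 1.2 rad or value of joint button_right below -1.2 rad) and value of joint lid below 0.1 rad), for 0.2 s.
2. the lid has gone over its balance point and lies back against its stop (value of joint lid above 1.85 rad), for 0.2 s.
At the end, for the whole second after the job is handed in: The lid lies back against its stop (more than 1.85 rad open) and is still, both turn buttons are turned at least 1.2 rad away from lying across the lid edge, and the case stands level, at rest and less than 30 mm from where it was (value of joint lid above 1.85 rad and velocity of joint lid between -0.1 and 0.1 rad/s and (value of joint button_left above 1.2 rad or value of joint button_left below -1.2 rad) and (value of joint button_right above 1.2 rad or value of joint button_right below -1.2 rad) and distance of case from where it was at the start of the episode below 0.03 m and angle between case's own z axis and vertical below 0.05 rad and linear speed of case below 0.02 m/s); the robot touches nothing.
It fails at once if the case is shoved more than 30 mm, lifted or tipped (distance of case from where it was at the start of the episode above 0.03 m or angle between case's own z axis and vertical above 0.08 rad).
It fails at once if a turn button or the lid is gripped or forced (more than 35 N on it) (contact force between the fingers and button_left above 35 N or contact force between the fingers and button_right above 35 N or contact force between the fingers and lid above 35 N).
It fails at once if another thing on the bench is moved more than 30 mm or lifted (distance of any of vertebra, plaster_piece, glue_bottle, brush, scribe, mallet, dish from where it was at the start of the episode above 0.03 m).
It also fails if it takes over 72 s, if anything falls off the work surface, if the arm or the gripper's body presses on something with over 40 N, if the wrist force passes 120 N, or if a joint passes its speed limit or range.

## Robot

A 7-joint arm with a two-finger parallel gripper is mounted at the origin on the work surface. World frame = base frame: x ahead of the robot, y to its left, z up, the work surface at z = 0. Lengths are in m, angles in rad, forces in N, time in s.
With the tool pointing down it reaches from about 0.4 to 0.85 m from the base axis. Payload 4.5 kg.
Tool frame: the origin (TCP) lies on the centre line of the jaws, within the pads' length; the fingertips stand 14 mm ahead of it and the grasp point (between the pads) lies 5 mm behind it (r.tcp_to_tips is the z of the fingertips in the tool frame, in m); z points along the fingers, y is the direction in which the jaws open and shut (so a half turn about z gives the same grasp; the last joint's range is limited). The gripper opens to 88 mm and grips with 3 to 60 N. Pads are 18 mm wide; open, the fingers measure 123 mm over their backs; the gripper's body (75 mm by 187 mm) begins 45 mm behind the grasp point.
Start: joints at [-1.24, 0.689, -0.195, 1.565, 0.157, 0.902, -0.215], TCP at [0.183, 0.598, 0.253] pointing down, gripper open.
Joint ranges: [-3.01, 3.01], [-0.46, 2.08], [-1.47, 1.51], [0.13, 2.56], [-1, 4.14], [0.04, 2.09], [-2.66, 2.66]. Speed limits (rad/s): [2.57, 2.57, 3.14, 3.14, 3.14, 3.14, 3.14].

## Interface

Orientations are given as a unit quaternion [x, y, z, w].
In Python, from plant import r, viewer gives the robot as it stands.
- The arm moves only by the shell command python3 -m inch 'ROWS' [FORCE]. ROWS is JSON, a list of rows, each a list of 3 entries, a list of its own where there are three numbers: the closure, from 0 (fully open) to 1 (shut), then the shift along the tool's x, y, z in cm, then the turn about the tool's z in degrees. In form: [[fingers, [x, y, z], yaw], ...]. A call has 1 to 20 rows; each row is the pose to reach, as a shift and turn from the pose commanded when the call began, along the tool's axes at that moment; what a row does not reach only later rows make up. A row lasts 1/10 s, in which the tool goes at most 50 mm and 8.59 degrees, less where a joint would pass 70% of its speed; a pose out of reach is approached as far as the arm can. A call with a gripper value outside its range is refused whole. The fingers move at their own pace and stop on an object; FORCE is the grip in N (left out, the last holds). Time passes only in rows, so rows that repeat a pose let the fingers close. It gives the time, the measured TCP pose, the force and the opening at its end, in the units of the state.
- r.get_state(): the state, without advancing time (a new reading comes with each control period).
- viewer.snapshot(name): name is "scene" or "top" or "wrist"; returns the picture (384x512x3 uint8, red, green, blue); there is no depth.
- viewer.camera_params(name): a dict with "intrinsics" (3x3 intrinsics, pixels), "world_to_cam" (4x4, takes a point from world to camera coordinates). Camera axes: x right, y up, looking along -z (the intrinsics and any distortion apply to the point x, -y, -z); pixel columns grow to the right and rows downward; lengths in m; the calibration is good to about 2 mm. A picture is of the moment at which its call begins: read the wrist's pose just before it. camera_params takes no time and is no camera call; for the wrist camera it gives the pose at the moment of the call.
- r.finish_job(): hands the job in, once; it reports no verdict.
Trained networks look in the newest picture that a camera, given by its name, has taken for a name from the list of things; names that differ only in an ending like _2 or _b are one class to them, and where a whole thing is asked for, a point or a joint stands for the part that bears it (a point fixed in the world has none). Each returns a list of dicts, best first, with "p" (0 to 1); they miss things now and then, are a little off and sometimes report something else, mostly with a low value. They report only what shows in the picture. A call takes as long as a camera call.
- viewer.outline_of(camera, name): "pixels" (384x512 bool, what is visible of it) and "bbox" ([left, top, width, height] in pixels, round what is visible of it).
The state is a dict: "clock": time; "q": joint angles; "qd": joint speeds; "joint_torque": joint torques, N m; "tool_pos": TCP position; "eef_rot": TCP orientation; "contact_force": force on the tool from outside, world axes, zero at the start; "moment": the same for the moment, N m; "opening": opening from 0.0 (shut) to 1.0 (fully open).
Only numpy, scipy, OpenCV 4.12 (cv2) and the standard library are available. Lean on these libraries where they do the work, as an engineer would, in place of code of your own. Each camera call takes 0.05 s, during which the arm holds its last target.

## Working session

There is one attempt and no reset: what is moved stays moved. The work goes in short steps, Python scripts to look and compute and a shell command to move; the robot and the scene stay as the last step left them, time stands still between calls to the robot, and variables do not carry over. Pictures are saved under pics/ and viewed, and the job is handed in when it is done.

```bash
ls; mkdir -p pics; python3 - <<'E'
from plant import r, viewer
import cv2
s=r.get_state(); print(s)
for n in ("scene","top"):
    im=viewer.snapshot(n); cv2.imwrite(f"pics/{n}0.png",im[:,:,::-1])
    p=viewer.camera_params(n); print(n,p)
E
```

```text
pics
{'clock': 0.0, 'q': array([-1.24021876,  0.68997935, -0.1945335 ,  1.56636343,  0.15731642,
        0.90248745, -0.2151039 ]), 'qd': array([-0.00041123,  0.00054433, -0.00029783, -0.00014743, -0.00114599,
        0.00119447,  0.00126536]), 'joint_torque': array([-5.82259545e-04, -5.27569127e+01, -1.26706492e+00, -1.53428382e+01,
       -5.26569143e-02,  6.62327948e-03,  1.70827279e-04]), 'tool_pos': array([0.18263485, 0.59707754, 0.25190823]), 'eef_rot': array([ 1.47791275e-01,  9.89018145e-01, -9.18694362e-04, -6.95224549e-05]), 'contact_force': array([ 0.58631431, -0.7039348 ,  0.07733541]), 'moment': array([ 0.02586759, -0.01550529, -0.02118922]), 'opening': 1.0022642774913513}
scene {'intrinsics': array([[350.75483753,   0.        , 261.61492268],
       [  0.        , 350.75483753, 194.27854735],
       [  0.        ,   0.        ,   1.        ]]), 'world_to_cam': array([[ 0.07284091,  0.99717423, -0.01837791, -0.01611328],
       [-0.72021971,  0.06533902,  0.69066228,  0.32047602],
       [ 0.68991142, -0.03707234,  0.72294389, -1.5589813 ],
       [ 0.        ,  0.        ,  0.        ,  1.        ]])}
top {'intrinsics': array([[419.75786179,   0.        , 260.66864411],
       [  0.        , 419.75786179, 196.00702876],
       [  0.        ,   0.        ,   1.        ]]), 'world_to_cam': array([[-0.02970989, -0.99951199,  0.00964902,  0.001709  ],
       [ 0.99234906, -0.02833691,  0.1201681 , -0.57001436],
       [-0.11983603,  0.01314537,  0.99270667, -1.08567886],
       [ 0.        ,  0.        ,  0.        ,  1.        ]])}
```

View pics/scene0.png

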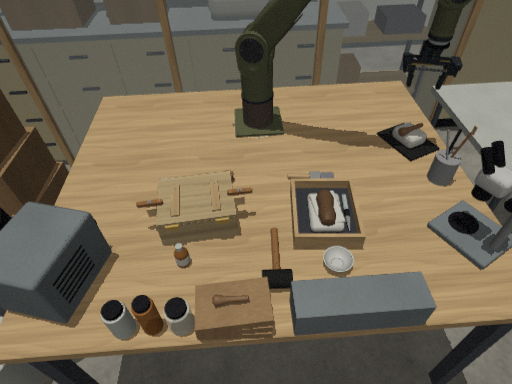

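View pics/top0.png

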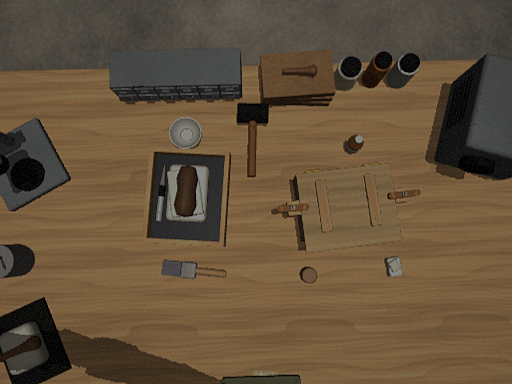

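The scene view shows the case with its buttons at (150,203) and (240,191). In the top view the left button is at (291,209), the right one at (404,195), the vertebra at (308,274), the plaster at (393,267) and the bottle at (355,144). Next I measure.

```bash
cat > h.py <<'E'
from plant import r, viewer
import numpy as np, cv2
def ray(cam,u,v,z,P=None):
    P=P or viewer.camera_params(cam); K=P["intrinsics"];T=P["world_to_cam"]
    R=T[:3,:3];t=T[:3,3]
    d=np.array([(u-K[0,2])/K[0,0],-(v-K[1,2])/K[1,1],-1.])
    o=-R.T@t; d=R.T@d
    return o+d*(z-o[2])/d[2]
def proj(cam,p,P=None):
    P=P or viewer.camera_params(cam); K=P["intrinsics"];T=P["world_to_cam"]
    c=T[:3,:3]@np.asarray(p,float)+T[:3,3]
    return np.array([K[0,0]*c[0]/-c[2]+K[0,2],-K[1,1]*c[1]/-c[2]+K[1,2]])
E
python3 - <<'E'
from h import *
for cam in("top","scene"):
    im=viewer.snapshot(cam)
    for n,z in(("button_left",.116),("button_right",.116),("lid",.102),("case",.1),("vertebra",.017),("plaster_piece",.014),("glue_bottle",.04)):
        for o in viewer.outline_of(cam,n)[:2]:
            m=o["pixels"]; ys,xs=np.nonzero(m)
            if len(xs)<3: continue
            rc=cv2.minAreaRect(np.c_[xs,ys].astype(np.float32))
            pts=np.array([ray(cam,*q,z)[:2] for q in cv2.boxPoints(rc)])
            c=ray(cam,xs.mean(),ys.mean(),z)
            print(cam,n,round(o["p"],2),o["bbox"],len(xs),c[:2].round(4),pts.round(3).tolist())
E
```

```text
top button_left 0.74 [278.0, 204.4, 27.7, 8.3] 215 [ 0.5282 -0.0917] [[0.533, -0.052], [0.54, -0.13], [0.522, -0.131], [0.516, -0.053]]
top button_left 0.63 [277.7, 162.8, 143.4, 90.6] 8190 [ 0.5259 -0.2242] [[0.613, -0.046], [0.645, -0.404], [0.442, -0.412], [0.412, -0.062]]
top button_right 0.79 [384.4, 192.1, 36.4, 7.5] 221 [ 0.5539 -0.3669] [[0.559, -0.326], [0.566, -0.407], [0.548, -0.408], [0.542, -0.327]]
top lid 0.84 [294.7, 160.3, 103.5, 94.5] 7598 [ 0.5272 -0.2312] [[0.62, -0.099], [0.647, -0.346], [0.439, -0.359], [0.414, -0.119]]
top case 0.89 [280.4, 164.5, 139.6, 86.8] 8172 [ 0.5279 -0.2291] [[0.617, -0.05], [0.647, -0.408], [0.442, -0.415], [0.414, -0.065]]
top case 0.39 [297.5, 267.3, 24.1, 15.9] 242 [ 0.3632 -0.1238] [[0.383, -0.103], [0.382, -0.145], [0.343, -0.143], [0.344, -0.102]]
top vertebra 0.63 [170.4, 116.6, 28.3, 33.3] 796 [0.7539 0.1889] [[0.799, 0.232], [0.797, 0.146], [0.709, 0.147], [0.712, 0.232]]
top vertebra 0.47 [297.6, 269.2, 22.7, 13.7] 200 [ 0.3569 -0.1342] [[0.36, -0.107], [0.385, -0.134], [0.355, -0.162], [0.33, -0.134]]
top plaster_piece 0.83 
[... 244 characters left out ...]
2, -0.245]]
scene button_left 0.42 [227.7, 189.9, 25.5, 6.9] 135 [ 0.5352 -0.0913] [[0.523, -0.131], [0.519, -0.054], [0.546, -0.054], [0.55, -0.129]]
scene button_right 0.6 [136.4, 197.9, 26.1, 9.3] 165 [ 0.5598 -0.3658] [[0.548, -0.409], [0.542, -0.332], [0.571, -0.326], [0.577, -0.401]]
scene lid 0.84 [156.7, 175.7, 81.8, 53.3] 3576 [ 0.5436 -0.2334] [[0.446, -0.387], [0.415, -0.122], [0.633, -0.104], [0.656, -0.336]]
scene case 0.63 [134.5, 169.8, 119.8, 75.3] 5556 [ 0.5766 -0.2278] [[0.449, -0.442], [0.406, -0.059], [0.69, -0.046], [0.718, -0.369]]
scene glue_bottle 0.61 [174.3, 243.7, 16.4, 24.4] 319 [ 0.7076 -0.2717] [[0.669, -0.309], [0.655, -0.267], [0.741, -0.237], [0.754, -0.277]]
```

```bash
python3 - <<'E'
from h import *
im=viewer.snapshot("top")
c=im[130:290,250:440]; cv2.imwrite("pics/crop1.png",cv2.resize(c,None,fx=4,fy=4,interpolation=cv2.INTER_CUBIC)[:600,:,::-1])
E
```

```text
(no output)
```

View pics/crop1.png

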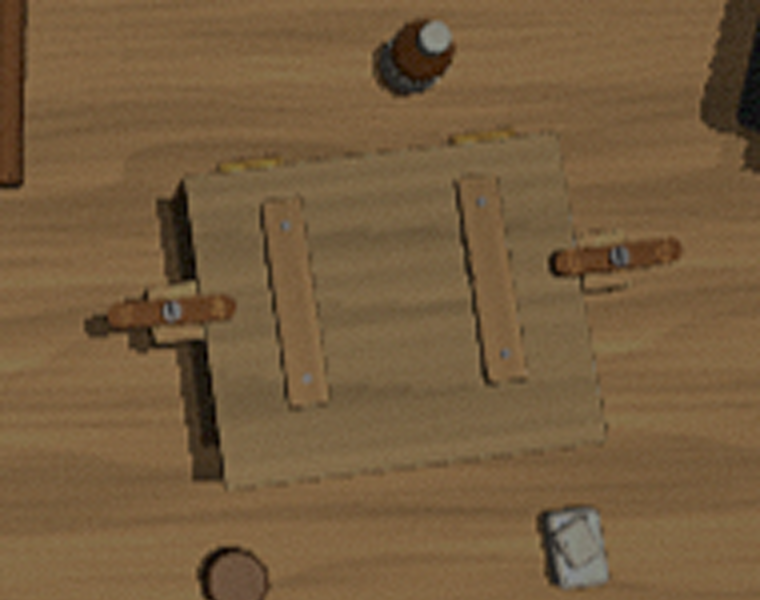

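```bash
python3 - <<'E'
from h import *
P=viewer.camera_params("top")
f=lambda u,v,z: ray("top",250+u/4-.375,130+v/4-.375,z,P)[:2]
L=f(172,310,.117);R=f(620,255,.117)
print("piv",L,R,np.linalg.norm(L-R),(L+R)/2)
c=[f(*q,.102) for q in((185,178),(555,137),(603,443),(228,487))]
for q in c: print(q)
print("sides",[np.linalg.norm(c[i]-c[(i+1)%4]) for i in range(4)])
# rigid fit: local coords
loc=np.array([[0,.14],[0,-.14],[.085,.12],[.085,-.12],[-.113,-.12],[-.113,.12]])
w=np.array([L,R]+c)
a=loc-loc.mean(0);b=w-w.mean(0)
th=np.arctan2((a[:,0]*b[:,1]-a[:,1]*b[:,0]).sum(),(a*b).sum())
Rm=np.array([[np.cos(th),-np.sin(th)],[np.sin(th),np.cos(th)]])
t=w.mean(0)-Rm@loc.mean(0)
print("yaw",np.degrees(th),"t",t); print("res",(w-(loc@Rm.T+t)).round(4).tolist())
im=viewer.snapshot("scene")
c=im[160:250,120:270]; c=cv2.resize(c,None,fx=5,fy=5,interpolation=cv2.INTER_CUBIC)[:,:,::-1].copy()
for l,z in zip(list(loc),[.117]*2+[.102]*4):
    u=proj("scene",[*(Rm@l+t),z]); cv2.circle(c,tuple(int(x) for x in (u-[120,160]+.5)*5),4,(0,0,255),1)
cv2.imwrite("pics/sc1.png",c)
im=viewer.snapshot("wrist"); cv2.imwrite("pics/w0.png",im[:,:,::-1])
E
```

```text
piv [ 0.5300177  -0.09169171] [ 0.55622797 -0.37090242] 0.28043822952038255 [ 0.54312283 -0.23129706]
[ 0.61472972 -0.10448169]
[ 0.63448749 -0.34031602]
[ 0.44087025 -0.35736841]
[ 0.42076657 -0.12334347]
sides [np.float64(0.23666051093250753), np.float64(0.19436670826642366), np.float64(0.2348868429671725), np.float64(0.19487809719360058)]
yaw 5.116513441495238 t [ 0.54214609 -0.23051826]
res [[0.0004, -0.0006], [0.0016, -0.0009], [-0.0014, -0.0011], [-0.003, 0.0021], [0.0006, 0.0027], [0.0019, -0.0023]]
```

View pics/sc1.png

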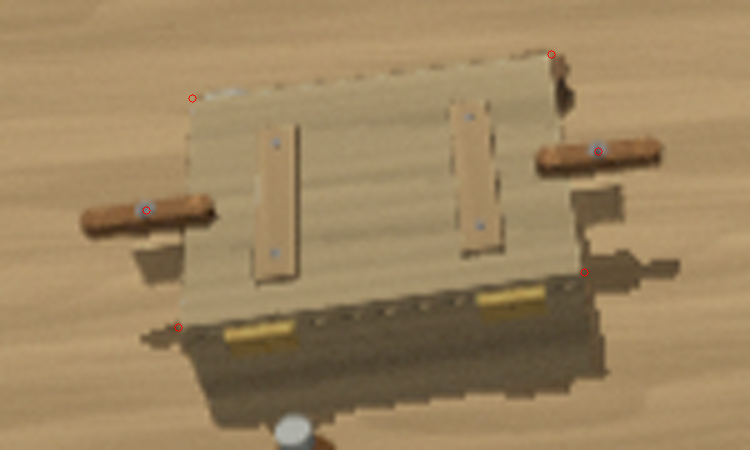

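View pics/w0.png

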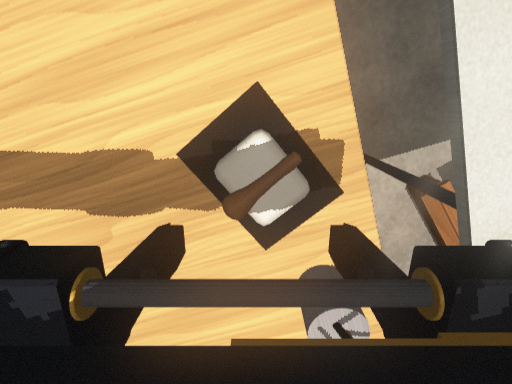

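```bash
cat >> h.py <<'E'
from scipy.spatial.transform import Rotation as Ro
YAW=np.radians(5.3); C=np.array([.5424,-.2308])
EX=np.array([np.cos(YAW),np.sin(YAW)]);EY=np.array([-np.sin(YAW),np.cos(YAW)])
def cw(x,y,z): return np.array([*(C+EX*x+EY*y),z])   # case frame (m) -> world, z absolute
def go(p):
    s=r.get_state(); M=Ro.from_quat(s["eef_rot"]).as_matrix()
    print("shift cm",(M.T@(p-s["tool_pos"])*100).round(2))
    ty=M[:,1]; d=np.degrees(np.arctan2(EY[1],EY[0])-np.arctan2(ty[1],ty[0])); print("toolyaw deg",-((d+90)%180-90))
def cf(p): d=np.asarray(p)[:2]-C; return np.array([d@EX,d@EY,p[2]])*1000
E
python3 - <<'E'
from h import *
go(cw(.03,.14+.036,.2)); print(cw(.03,.176,.2))
E
```

```text
shift cm [-54.72 -51.29   5.27]
toolyaw deg -22.306859492068327
[ 0.55601452 -0.05278134  0.2       ]
```

```bash
python3 -m inch '[[1,[-4,-4,0],-4],[1,[-8,-7,0],-8],[1,[-11,-10,0],-12],[1,[-14,-13,0],-16],[1,[-17,-16,0],-20],[1,[-20,-19,0],-22],[1,[-23,-22,0],-22.3],[1,[-26,-25,0],-22.3],[1,[-29,-28,0],-22.3],[1,[-32,-31,0],-22.3],[1,[-35,-34,0],-22.3],[1,[-38,-37,0],-22.3],[1,[-41,-40,0],-22.3],[1,[-44,-43,1],-22.3],[1,[-47,-46,2],-22.3],[1,[-50,-48,3],-22.3],[1,[-53,-50,4],-22.3],[1,[-54.5,-51.2,5],-22.3],[1,[-54.7,-51.3,5.2],-22.3],[1,[-54.7,-51.3,5.2],-22.3]]'; python3 - <<'E'
from h import *
s=r.get_state(); print(s["clock"],cf(s["tool_pos"]),s["contact_force"]); go(cw(.03,.176,.121))
im=viewer.snapshot("wrist"); cv2.imwrite("pics/w1.png",im[:,:,::-1])
im=viewer.snapshot("top"); cv2.imwrite("pics/t1.png",im[:,:,::-1])
E
```

```text
clock: 3.05
tool_pos: [0.555, -0.0516, 0.2003]
eef_rot: [-0.047, 0.999, 0.001, -0.001]
contact_force: [-0.1, 0.5, -0.1]
opening: 0.004
3.05 [ 29.11016444 177.23268247 200.33464651] [-0.14821726  0.54328157 -0.14920252]
shift cm [-0.1  -0.13  7.93]
toolyaw deg 0.03497153566229372
```

View pics/w1.png

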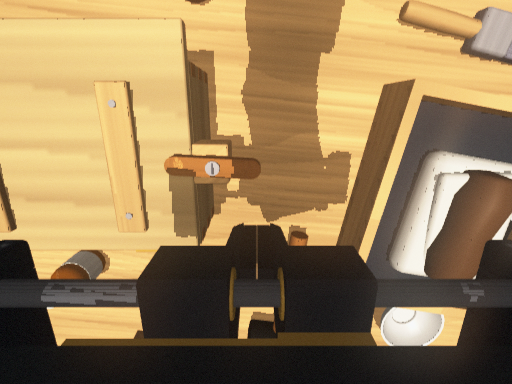

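View pics/t1.png

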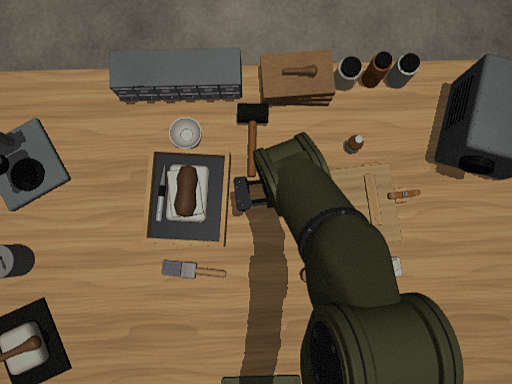

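```bash
python3 - <<'E'
from h import *
p=ray("wrist",212,168,.117); print(cf(p))
E
python3 -m inch '[[1,[0,-0.1,3],0],[1,[0,-0.1,6],0],[1,[0,-0.1,7.8],0],[1,[0,-0.1,7.8],0]]'
python3 -m inch '[[1,[0.5,0,0],0],[1,[1,0,0],0],[1,[1.5,0,0],0],[1,[2,0,0],0],[1,[2.5,0,0],0],[1,[3,0,0],0],[1,[3.5,0,0],0],[1,[4,0,0],0],[1,[4,0,0],0]]'
python3 - <<'E'
from h import *
s=r.get_state(); print(s["clock"],cf(s["tool_pos"]),s["contact_force"])
im=viewer.snapshot("wrist"); cv2.imwrite("pics/w2.png",im[:,:,::-1])
E
```

```text
[  0.64397094 141.28079911 117.        ]
clock: 3.55
tool_pos: [0.554, -0.0518, 0.1214]
eef_rot: [-0.048, 0.999, 0.001, -0.002]
contact_force: [-0.7, 0.7, -1.2]
opening: 0.01
clock: 4.45
tool_pos: [0.5147, -0.0579, 0.1225]
eef_rot: [-0.046, 0.999, -0.0, -0.001]
contact_force: [0.5, -0.1, 0.3]
opening: 0.002
4.45 [-11.61475083 174.71852035 122.51351282] [ 0.48612475 -0.10327308  0.33269871]
```

View pics/w2.png

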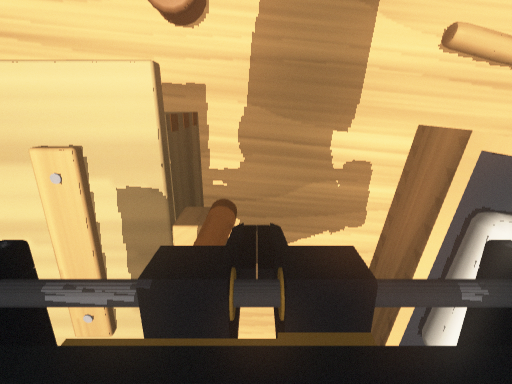

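The wrist picture shows the button's outer end swung to the front, at (222,212), about 60° round. Next I push it inward from outside.

```bash
python3 -m inch '[[1,[0.4,0.1,0.1],0],[1,[0.8,0.1,0.1],0],[1,[1.2,0.1,0.1],0],[1,[1.6,0.1,0.1],0],[1,[1.6,-0.2,0.1],0],[1,[1.6,-0.4,0.1],0],[1,[1.6,-0.4,0.1],0]]'
python3 - <<'E'
from h import *
s=r.get_state(); print(s["clock"],cf(s["tool_pos"]),s["contact_force"])
im=viewer.snapshot("wrist"); cv2.imwrite("pics/w3.png",im[:,:,::-1])
E
```

```text
clock: 5.2
tool_pos: [0.5003, -0.0635, 0.1216]
eef_rot: [-0.046, 0.999, -0.0, -0.0]
contact_force: [-1.4, 0.2, -1.1]
opening: 0.002
5.2 [-26.45545068 170.44377692 121.60116714] [-1.42339628  0.22901386 -1.07591172]
```

View pics/w3.png

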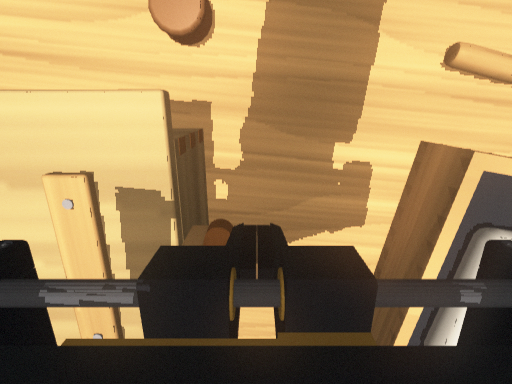

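```bash
python3 -m inch '[[1,[0.1,-0.2,0],0],[1,[0.1,-0.4,0],0],[1,[0.1,-0.5,0],0],[1,[0.1,-0.5,0],0]]'
python3 -m inch '[[1,[0,0.5,0],0],[1,[0,1.5,0],0],[1,[0,1.5,-3],0],[1,[0,1.5,-8],0],[1,[-3,1.5,-8],0],[1,[-6,1.5,-8],0],[1,[-6,1.5,-8],0]]'
python3 - <<'E'
from h import *
s=r.get_state(); print(s["clock"],cf(s["tool_pos"]),s["contact_force"])
im=viewer.snapshot("wrist"); cv2.imwrite("pics/w4.png",im[:,:,::-1])
E
```

```text
clock: 5.65
tool_pos: [0.5, -0.0684, 0.1217]
eef_rot: [-0.046, 0.999, -0.0, -0.0]
contact_force: [0.0, -0.4, -1.2]
opening: 0.005
clock: 6.35
tool_pos: [0.5626, -0.0456, 0.2026]
eef_rot: [-0.047, 0.999, 0.001, 0.003]
contact_force: [-0.5, -0.4, -0.5]
opening: 0.006
6.35 [ 37.2327773  182.52547723 202.56885813] [-0.46710942 -0.42832225 -0.53644685]
```

View pics/w4.png

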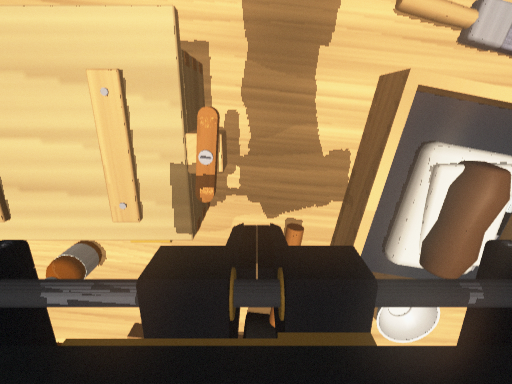

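The left button now lies along the case's end, screw at (205,157) and bar upright in the picture. Next is the right one, mirrored.

```bash
python3 -m inch '[[1,[0.3,-4,0],0],[1,[0.7,-8,0],0],[1,[0.7,-12,0],0],[1,[0.7,-16,0],0],[1,[0.7,-20,0],0],[1,[0.7,-24,0],0],[1,[0.7,-28,0],0],[1,[0.7,-32,0],0],[1,[0.7,-35.8,0],0],[1,[0.7,-35.8,0],0],[1,[0.7,-35.8,0],0]]'
python3 - <<'E'
from h import *
s=r.get_state(); print(s["clock"],cf(s["tool_pos"]),s["contact_force"]); go(cw(.03,-.176,.1215))
im=viewer.snapshot("wrist"); cv2.imwrite("pics/w5.png",im[:,:,::-1])
E
```

```text
clock: 7.5
tool_pos: [0.5833, -0.4044, 0.2007]
eef_rot: [-0.046, 0.999, 0.001, -0.001]
contact_force: [-0.5, 0.5, -0.3]
opening: 0.005
7.5 [  24.72584956 -176.62975193  200.65644273] [-0.46145295  0.49060941 -0.32273477]
shift cm [-0.54  0.05  7.91]
toolyaw deg -0.0689073270829681
```

View pics/w5.png

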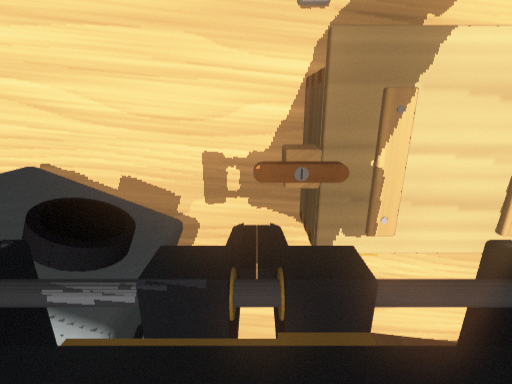

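```bash
python3 - <<'E'
from h import *
for z in(0,.1,.15,.2): print(z,*[cf(ray("top",*q,z)).round(0)[:2] for q in((437,162),(480,178),(486,60))], *[cf(ray("scene",*q,z)).round(0)[:2] for q in((34,204),(110,262),(86,219),(66,316))])
im=viewer.snapshot("scene"); cv2.imwrite("pics/s5.png",cv2.resize(im[120:330,0:300],None,fx=2.6,fy=2.6)[:,:,::-1])
E
```

```text
0 [  87. -288.] [  28. -400.] [ 364. -480.] [-178. -577.] [ 118. -278.] [ -73. -381.] [ 275. -374.]
0.1 [  72. -242.] [  18. -344.] [ 325. -418.] [ -73. -502.] [ 191. -237.] [  21. -328.] [ 330. -322.]
0.15 [  64. -219.] [  13. -316.] [ 306. -386.] [ -20. -465.] [ 228. -216.] [  68. -302.] [ 358. -296.]
0.2 [  57. -196.] [   8. -288.] [ 286. -355.] [  33. -428.] [ 264. -195.] [ 115. -276.] [ 386. -270.]
```

View pics/s5.png

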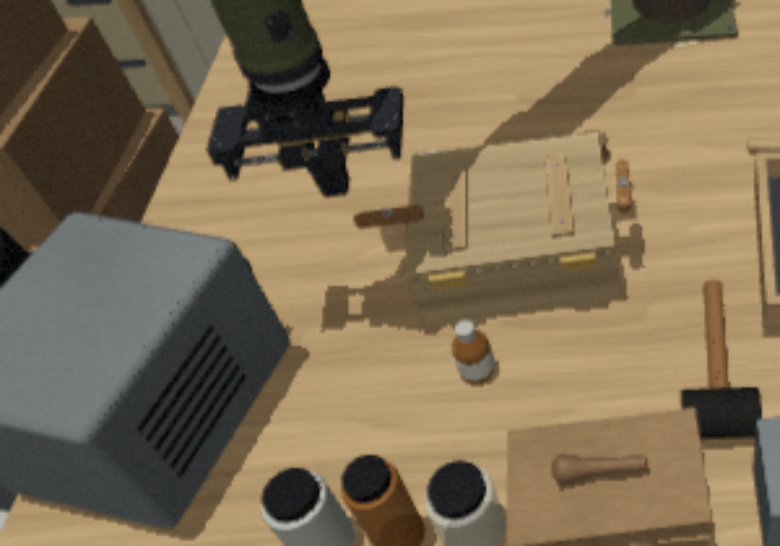

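The scene view shows the grey instrument's nearest bottom corner at about (90–118, -283) mm in the case frame. The gripper body at x=30 would keep roughly 35 mm away from it, so I go on.

```bash
python3 -m inch '[[1,[-0.5,0,0],0],[1,[-0.5,0,3],0],[1,[-0.5,0,6],0],[1,[-0.5,0,7.8],0],[1,[-0.5,0,7.8],0]]'
python3 -m inch '[[1,[0.5,0,0],0],[1,[1,0,0],0],[1,[1.5,0,0],0],[1,[2,0,0],0],[1,[2.5,0,0],0],[1,[3,0,0],0],[1,[3.5,0,0],0],[1,[4,0,0],0],[1,[4,0,0],0]]'
python3 - <<'E'
from h import *
s=r.get_state(); print(s["clock"],cf(s["tool_pos"]),s["contact_force"])
E
python3 -m inch '[[1,[0.4,-0.1,0.1],0],[1,[0.8,-0.1,0.1],0],[1,[1.2,-0.1,0.1],0],[1,[1.6,-0.1,0.1],0],[1,[1.6,0.2,0.1],0],[1,[1.6,0.4,0.1],0],[1,[1.6,0.4,0.1],0]]'
python3 - <<'E'
from h import *
s=r.get_state(); print(s["clock"],cf(s["tool_pos"]),s["contact_force"])
im=viewer.snapshot("wrist"); cv2.imwrite("pics/w6.png",im[:,:,::-1])
E
```

```text
clock: 8.1
tool_pos: [0.5882, -0.4017, 0.1207]
eef_rot: [-0.047, 0.999, 0.002, -0.002]
contact_force: [-0.1, 0.3, 0.3]
opening: 0.005
clock: 9.0
tool_pos: [0.5482, -0.4083, 0.1234]
eef_rot: [-0.046, 0.999, 0.0, -0.001]
contact_force: [0.5, -0.3, 0.6]
opening: 0.002
9.0 [ -10.64822471 -177.27869205  123.39960577] [ 0.48921851 -0.34840169  0.63722649]
clock: 9.7
tool_pos: [0.533, -0.4052, 0.1227]
eef_rot: [-0.046, 0.999, 0.0, -0.0]
contact_force: [-1.2, -1.0, 0.5]
opening: 0.003
9.7 [ -25.46392388 -172.80512229  122.65567955] [-1.21786566 -0.97989291  0.50644791]
```

View pics/w6.png

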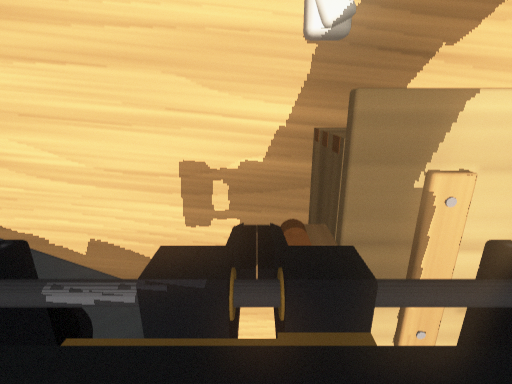

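```bash
python3 -m inch '[[1,[0.1,0.2,0],0],[1,[0.1,0.4,0],0],[1,[0.1,0.6,0],0],[1,[0.1,0.7,0],0],[1,[0.1,0.7,0],0]]'
python3 -m inch '[[1,[0,-0.5,0],0],[1,[0,-1.5,0],0],[1,[0,-1.5,-3],0],[1,[0,-1.5,-8],0],[1,[-3,-1.5,-8],0],[1,[-5.5,-1.5,-8],0],[1,[-5.5,-1.5,-8],0]]'
python3 - <<'E'
from h import *
s=r.get_state(); print(s["clock"],cf(s["tool_pos"]),s["contact_force"])
im=viewer.snapshot("wrist"); cv2.imwrite("pics/w7.png",im[:,:,::-1])
E
```

```text
clock: 10.25
tool_pos: [0.532, -0.3978, 0.1227]
eef_rot: [-0.047, 0.999, 0.0, 0.0]
contact_force: [0.2, -1.2, 0.3]
opening: 0.008
clock: 10.95
tool_pos: [0.5917, -0.4068, 0.2031]
eef_rot: [-0.048, 0.999, 0.001, 0.002]
contact_force: [0.5, 0.6, 0.2]
opening: 0.006
10.95 [  32.86036313 -179.82618496  203.11205596] [0.46478896 0.59896721 0.18490416]
```

View pics/w7.png

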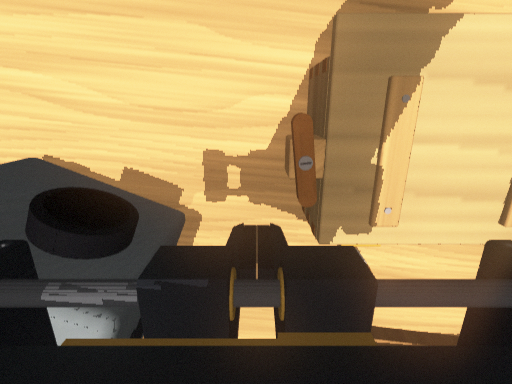

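Both buttons now lie along the case's ends; the right bar's screw is at (306,163), turned about 82° or more. Now to the front of the lid.

```bash
python3 -m inch '[[1,[3,3,0],0],[1,[6.5,6,0],0],[1,[10,9,0],0],[1,[13,12,0],0],[1,[16,15,0],0],[1,[18,18,0],0],[1,[18,18,0],0],[1,[18,18,4],0],[1,[18,18,8],0],[1,[18,18,10.4],0],[1,[18,18,10.4],0]]'
python3 - <<'E'
from h import *
s=r.get_state(); print(s["clock"],cf(s["tool_pos"]),s["contact_force"],s["q"].round(2)); go(cw(-.124,0,.098))
im=viewer.snapshot("wrist"); cv2.imwrite("pics/w8.png",im[:,:,::-1])
E
```

```text
clock: 12.1
tool_pos: [0.3906, -0.2461, 0.0963]
eef_rot: [-0.046, 0.999, 0.001, -0.002]
contact_force: [-0.6, -0.3, -0.1]
opening: 0.007
12.1 [-152.58515207   -1.2216594    96.30168463] [-0.60096672 -0.30168852 -0.05778897] [ 0.58  0.78 -0.19  2.17  0.59  0.25  1.53]
shift cm [-2.86  0.12 -0.18]
toolyaw deg -0.021579875190752773
```

View pics/w8.png

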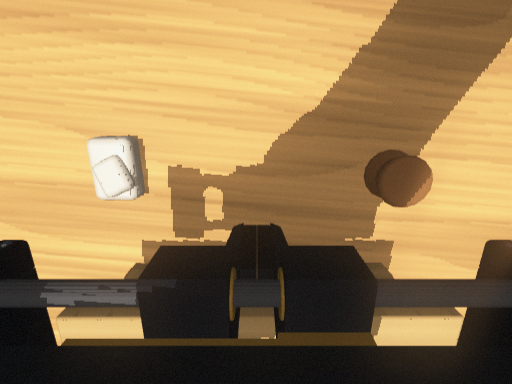

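```bash
python3 -m inch '[[1,[-1,0.1,-0.2],0],[1,[-2,0.1,-0.2],0],[1,[-2.6,0.1,-0.2],0],[1,[-2.6,0.1,-0.2],0]]'
python3 -m inch '[[1,[-0.1,0,0],0],[1,[-0.2,0,0],0],[1,[-0.2,0,0],0]]'
python3 -m inch '[[1,[-0.1,0,0],0],[1,[-0.2,0,0],0],[1,[-0.2,0,0],0]]'; python3 - <<'E'
from h import *
s=r.get_state(); print(s["clock"],cf(s["tool_pos"]),s["contact_force"])
E
```

```text
clock: 12.55
tool_pos: [0.4193, -0.2426, 0.1015]
eef_rot: [-0.046, 0.999, -0.0, 0.001]
contact_force: [-0.5, -0.1, 0.1]
opening: 0.006
clock: 12.85
tool_pos: [0.4198, -0.2422, 0.1008]
eef_rot: [-0.046, 0.999, 0.0, 0.0]
contact_force: [0.2, -0.8, 0.3]
opening: 0.009
clock: 13.15
tool_pos: [0.4205, -0.2421, 0.1006]
eef_rot: [-0.046, 0.999, 0.0, -0.001]
contact_force: [-3.2, -0.2, 2.0]
opening: 0.006
13.15 [-1.22400888e+02 -8.76000295e-03  1.00558507e+02] [-3.15479793 -0.17106521  1.97336444]
```

```bash
python3 -m inch '[[1,[-0.1,0,0],0],[1,[-0.1,0,0],0]]'
python3 -m inch '[[1,[-0.1,0,0],0],[1,[-0.1,0,0],0]]'
```

```text
clock: 13.35
tool_pos: [0.4205, -0.2421, 0.1005]
eef_rot: [-0.046, 0.999, 0.0, -0.002]
contact_force: [-5.6, -0.2, 4.2]
opening: 0.001
clock: 13.55
tool_pos: [0.4206, -0.2421, 0.1005]
eef_rot: [-0.046, 0.999, 0.0, -0.003]
contact_force: [-6.0, -1.1, 5.4]
opening: 0.006
```

```bash
python3 -m inch '[[1,[0,0,-0.2],0],[1,[-0.05,0,-0.4],0],[1,[-0.05,0,-0.6],0],[1,[-0.05,0,-0.6],0]]'
python3 - <<'E'
from h import *
s=r.get_state(); print(s["clock"],cf(s["tool_pos"]),s["contact_force"])
im=viewer.snapshot("scene"); cv2.imwrite("pics/s9.png",cv2.resize(im[120:270,80:300],None,fx=3.5,fy=3.5)[:,:,::-1])
E
```

```text
clock: 13.95
tool_pos: [0.4208, -0.2421, 0.106]
eef_rot: [-0.046, 0.999, 0.0, -0.003]
contact_force: [-4.5, -0.6, -0.8]
opening: 0.005
13.95 [-1.22115779e+02  3.45704471e-03  1.06034078e+02] [-4.49521044 -0.56057892 -0.80215384]
```

View pics/s9.png

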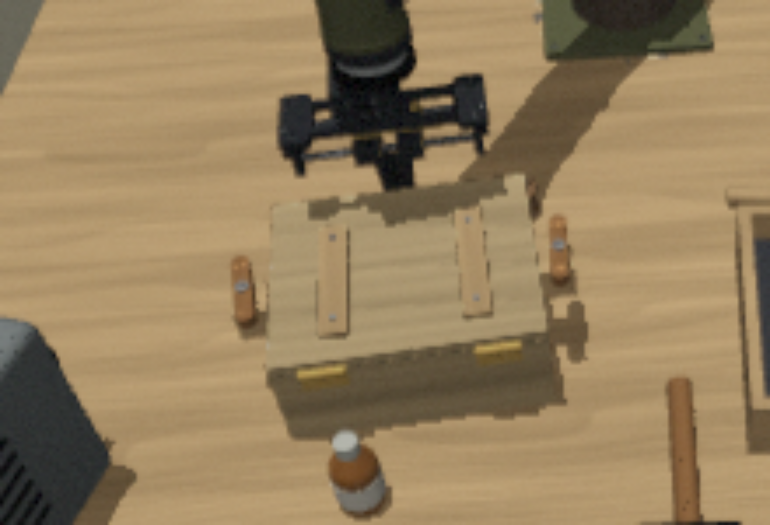

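```bash
python3 -m inch '[[1,[-0.15,0,0],0],[1,[-0.15,0,-0.2],0],[1,[-0.15,0,-0.4],0],[1,[-0.15,0,-0.4],0]]'
python3 - <<'E'
from h import *
s=r.get_state(); print(s["clock"],cf(s["tool_pos"]),s["contact_force"])
im=viewer.snapshot("top"); cv2.imwrite("pics/t9.png",cv2.resize(im[130:290,250:440],None,fx=3.5,fy=3.5)[:,:,::-1])
im=viewer.snapshot("scene"); cv2.imwrite("pics/s10.png",cv2.resize(im[120:270,80:300],None,fx=3.5,fy=3.5)[:,:,::-1])
E
```

```text
clock: 14.4
tool_pos: [0.4211, -0.242, 0.1098]
eef_rot: [-0.045, 0.999, 0.0, -0.005]
contact_force: [-7.5, -1.3, -1.1]
opening: 0.003
14.4 [-1.21858860e+02  5.36266267e-02  1.09827619e+02] [-7.54081347 -1.25979781 -1.06790452]
```

View pics/s10.png

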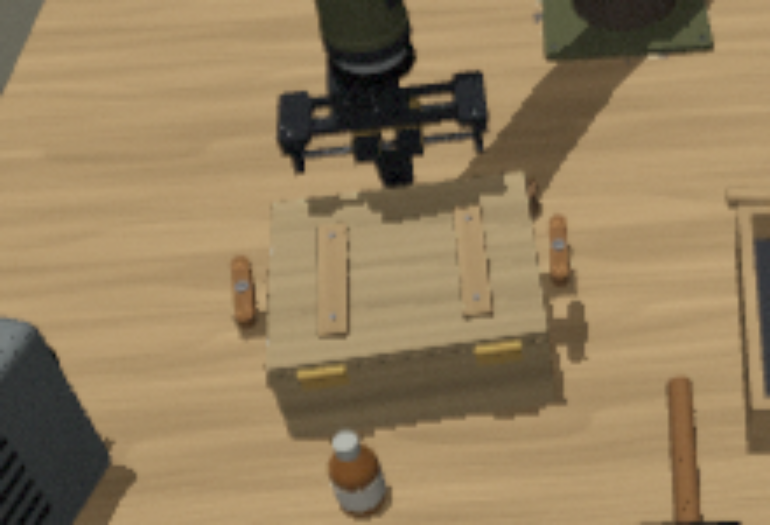

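The front corners moved up between the two pictures ((522,178) to (518,172)), so friction carries the lid. I continue along the arc.

```bash
python3 -m inch '[[1,[-0.02,0,-0.3],0],[1,[-0.05,0,-0.6],0],[1,[-0.1,0,-0.9],0],[1,[-0.15,0,-1.2],0]]'
python3 - <<'E'
from h import *
s=r.get_state(); print(s["clock"],cf(s["tool_pos"]),s["contact_force"])
im=viewer.snapshot("scene"); cv2.imwrite("pics/s11.png",cv2.resize(im[120:270,80:300],None,fx=3.5,fy=3.5)[:,:,::-1])
E
```

```text
clock: 14.9
tool_pos: [0.4221, -0.2419, 0.1217]
eef_rot: [-0.045, 0.999, 0.0, -0.005]
contact_force: [-8.2, -1.7, -1.8]
opening: 0.01
14.9 [-1.20764701e+02  3.32956297e-02  1.21710501e+02] [-8.15275216 -1.73703947 -1.80206385]
```

View pics/s11.png

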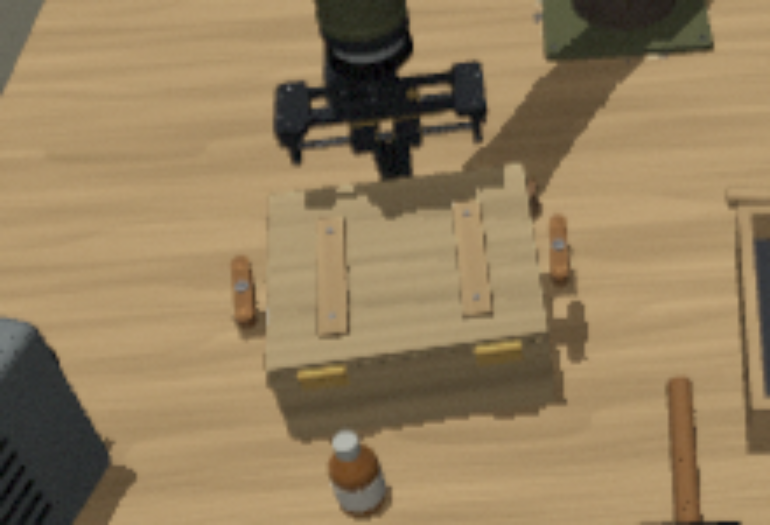

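```bash
python3 -m inch '[[1,[-0.05,0,-0.4],0],[1,[-0.12,0,-0.8],0],[1,[-0.2,0,-1.2],0],[1,[-0.28,0,-1.6],0],[1,[-0.38,0,-2],0],[1,[-0.48,0,-2.4],0]]'
python3 - <<'E'
from h import *
s=r.get_state(); print(s["clock"],cf(s["tool_pos"]),s["contact_force"])
im=viewer.snapshot("scene"); cv2.imwrite("pics/s12.png",cv2.resize(im[120:270,80:300],None,fx=3.5,fy=3.5)[:,:,::-1])
E
```

```text
clock: 15.55
tool_pos: [0.4264, -0.2415, 0.1456]
eef_rot: [-0.045, 0.999, 0.0, -0.006]
contact_force: [-8.7, -1.7, -0.2]
opening: 0.004
15.55 [-1.16498023e+02  7.87493363e-02  1.45639773e+02] [-8.69084933 -1.71477828 -0.15482882]
```

View pics/s12.png

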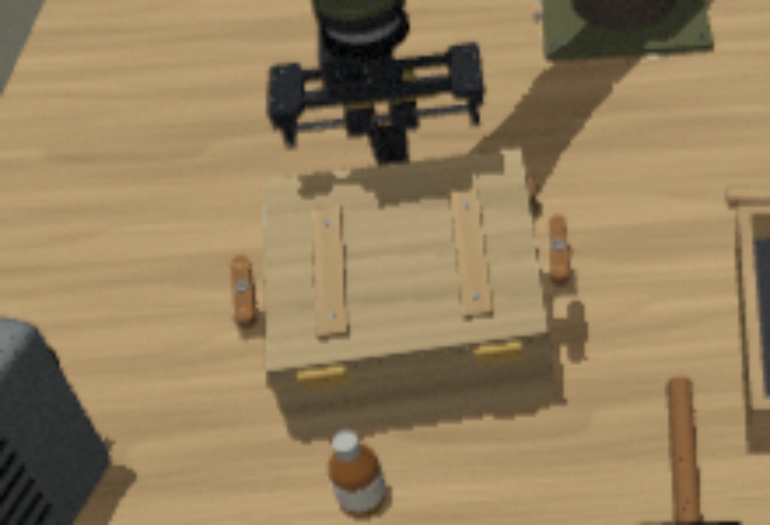

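```bash
python3 -m inch '[[1,[-0.15,0,-0.6],0],[1,[-0.35,0,-1.2],0],[1,[-0.6,0,-2],0],[1,[-0.9,0,-2.8],0],[1,[-1.2,0,-3.5],0],[1,[-1.5,0,-4.1],0],[1,[-1.85,0,-4.8],0],[1,[-2.2,0,-5.4],0]]'
python3 - <<'E'
from h import *
s=r.get_state(); print(s["clock"],cf(s["tool_pos"]),s["contact_force"])
im=viewer.snapshot("scene"); cv2.imwrite("pics/s13.png",cv2.resize(im[100:270,80:300],None,fx=3.5,fy=3.5)[:,:,::-1])
E
```

```text
clock: 16.4
tool_pos: [0.4483, -0.2395, 0.1999]
eef_rot: [-0.045, 0.999, 0.0, -0.006]
contact_force: [-10.7, -1.5, 3.3]
opening: 0.003
16.4 [-9.44990333e+01  4.92064879e-02  1.99854332e+02] [-10.70582025  -1.54838947   3.30531463]
```

View pics/s13.png

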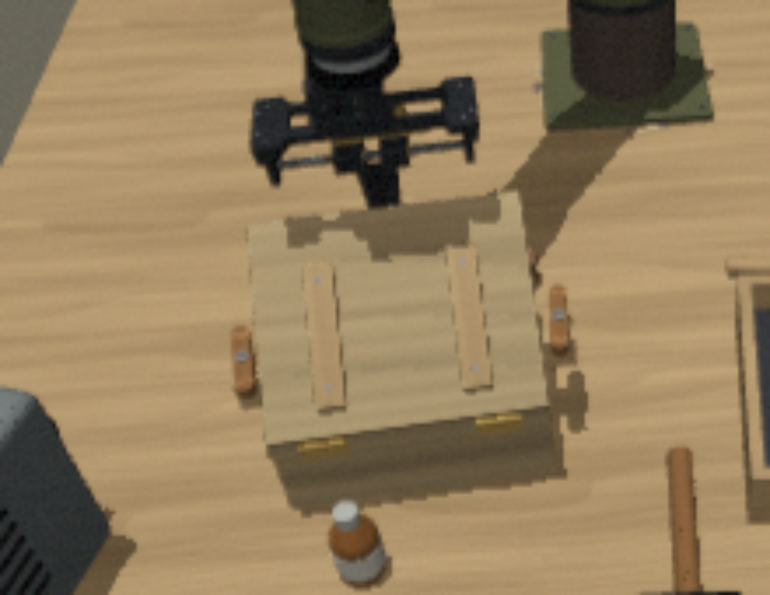

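```bash
python3 -m inch '[[1,[-0.3,0,-0.75],0],[1,[-0.75,0,-1.5],0],[1,[-1.3,0,-2.2],0],[1,[-1.85,0,-2.85],0],[1,[-2.4,0,-3.5],0],[1,[-3,0,-4.1],0],[1,[-3.65,0,-4.7],0],[1,[-4.3,0,-5.25],0]]'
python3 - <<'E'
from h import *
s=r.get_state(); print(s["clock"],cf(s["tool_pos"]),s["contact_force"])
im=viewer.snapshot("scene"); cv2.imwrite("pics/s14.png",cv2.resize(im[100:270,80:300],None,fx=3.5,fy=3.5)[:,:,::-1])
E
```

```text
clock: 17.25
tool_pos: [0.4951, -0.2352, 0.2533]
eef_rot: [-0.046, 0.999, -0.0, -0.002]
contact_force: [-3.8, 0.0, 3.5]
opening: 0.007
17.25 [-4.75155398e+01 -5.96952511e-02  2.53333401e+02] [-3.83243865  0.01195634  3.51521106]
```

View pics/s14.png

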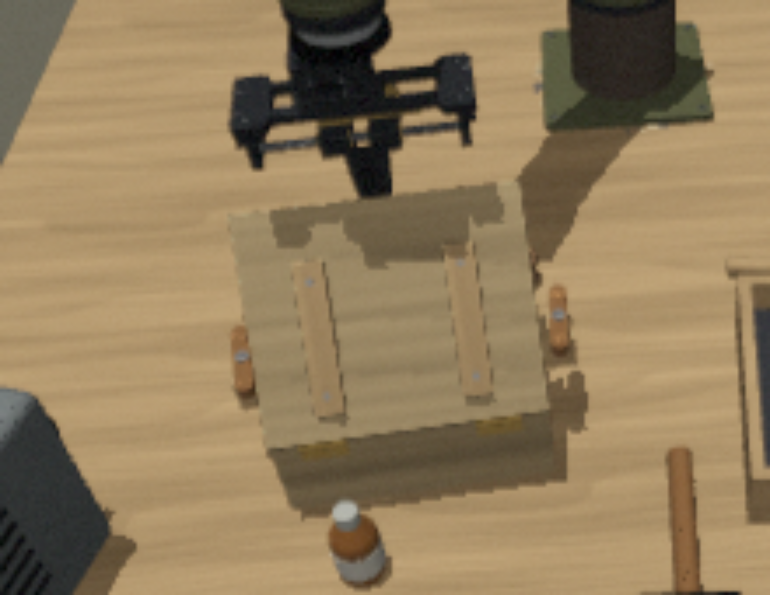

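```bash
python3 -m inch '[[1,[-0.6,0,-0.45],0],[1,[-1.25,0,-0.9],0],[1,[-1.95,0,-1.3],0],[1,[-2.7,0,-1.7],0],[1,[-3.45,0,-2],0],[1,[-4.2,0,-2.3],0],[1,[-5,0,-2.55],0],[1,[-5.8,0,-2.8],0],[1,[-6.6,0,-2.95],0],[1,[-7.5,0,-3.1],0]]'
python3 - <<'E'
from h import *
s=r.get_state(); print(s["clock"],cf(s["tool_pos"]),s["contact_force"])
im=viewer.snapshot("scene"); cv2.imwrite("pics/s15.png",cv2.resize(im[80:270,80:300],None,fx=3.1,fy=3.1)[:,:,::-1])
E
```

```text
clock: 18.3
tool_pos: [0.5722, -0.228, 0.2842]
eef_rot: [-0.046, 0.999, 0.0, 0.0]
contact_force: [-0.2, -0.3, -0.4]
opening: 0.002
18.3 [2.99087303e+01 2.41197940e-02 2.84235121e+02] [-0.15717278 -0.32690661 -0.36914229]
```

View pics/s15.png

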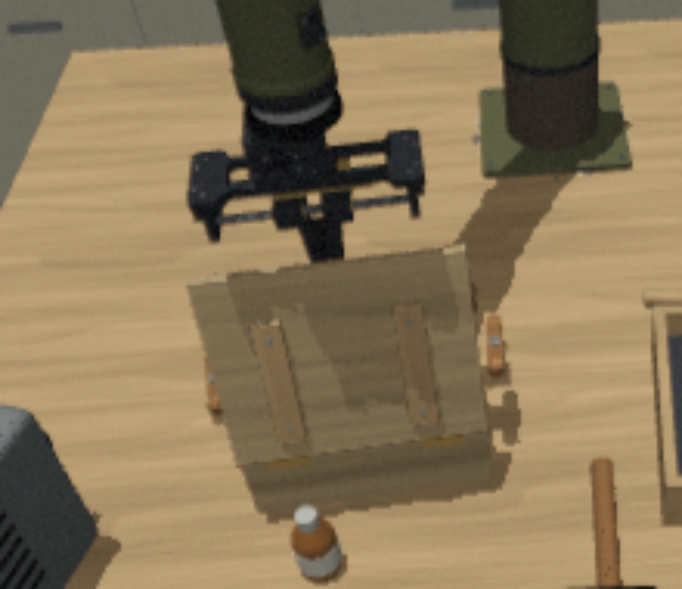

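```bash
python3 -m inch '[[1,[-0.7,0,-0.1],0],[1,[-1.4,0,-0.2],0],[1,[-2.1,0,-0.2],0],[1,[-2.8,0,-0.2],0],[1,[-3.5,0,-0.2],0],[1,[-4.2,0,-0.2],0],[1,[-4.9,0,-0.2],0],[1,[-5.6,0,-0.2],0],[1,[-6.2,0,-0.2],0],[1,[-6.8,0,-0.2],0],[1,[-6.8,0,-0.2],0],[1,[-6.8,0,-0.2],0]]'
python3 - <<'E'
from h import *
s=r.get_state(); print(s["clock"],cf(s["tool_pos"]),s["contact_force"])
im=viewer.snapshot("scene"); cv2.imwrite("pics/s16.png",cv2.resize(im[80:270,80:300],None,fx=3.1,fy=3.1)[:,:,::-1])
E
```

```text
clock: 19.55
tool_pos: [0.639, -0.2219, 0.2861]
eef_rot: [-0.046, 0.999, 0.0, -0.0]
contact_force: [0.5, 0.0, -0.6]
opening: 0.007
19.55 [ 9.70597936e+01 -2.06555038e-02  2.86078281e+02] [ 0.45467007  0.04834213 -0.62523349]
```

View pics/s16.png

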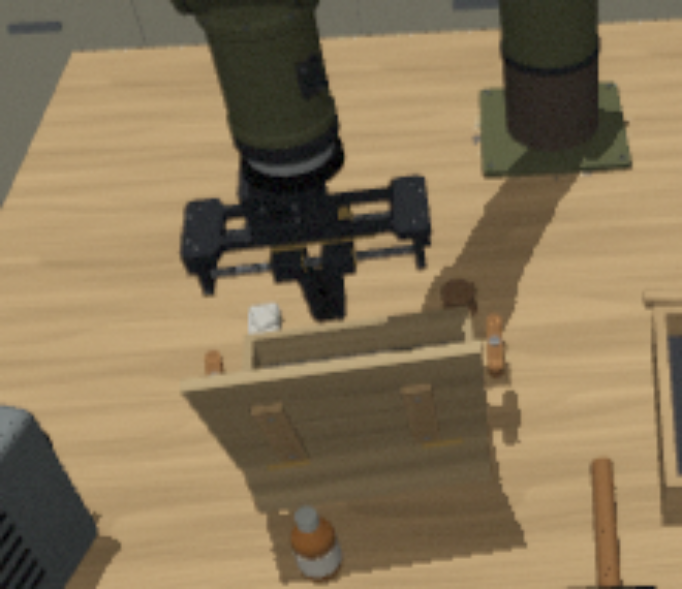

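The lid leans back open. I back away and check.

```bash
python3 -m inch '[[1,[3,0,-1],0],[1,[6,0,-2],0],[1,[9,0,-3],0],[1,[12,3,-4],0],[1,[14,7,-4],0],[1,[16,11,-4],0],[1,[17,15,-4],0],[1,[17,19,-4],0],[1,[17,23,-4],0],[1,[17,27,-4],0],[1,[17,31,-4],0],[1,[17,35,-4],0],[1,[17,35,-4],0],[1,[17,35,-4],0],[1,[17,35,-4],0]]'
python3 - <<'E'
from h import *
im=viewer.snapshot("top"); cv2.imwrite("pics/t17.png",cv2.resize(im[100:300,220:450],None,fx=3,fy=3)[:,:,::-1])
im=viewer.snapshot("scene"); cv2.imwrite("pics/s17.png",cv2.resize(im[80:270,80:300],None,fx=3.1,fy=3.1)[:,:,::-1])
# expected lip position at 1.92
for th in (1.8,1.92):
    for y in(.12,-.12): print(th,y,(proj("scene",cw(.085-.198*np.cos(th),y,.09+.198*np.sin(th)))-[80,80])*3.1,(proj("top",cw(.085-.198*np.cos(th),y,.09+.198*np.sin(th)))-[220,100])*3)
print([((proj("top",cw(0,y,.117))-[220,100])*3).round() for y in(.14,-.14)])
s=r.get_state();print(s["clock"],s["contact_force"],s["tool_pos"])
E
```

```text
clock: 21.1
tool_pos: [0.4376, 0.1093, 0.3261]
eef_rot: [-0.045, 0.999, -0.001, -0.0]
contact_force: [0.3, -0.0, 0.3]
opening: 0.002
1.8 0.12 [475.27939232 313.63654875] [241.56773861 113.82852725]
1.8 -0.12 [177.31526174 351.94250228] [577.36509615  74.30816066]
1.92 0.12 [478.98218043 338.79784145] [236.31368347  85.2409746 ]
1.92 -0.12 [177.4289276  378.28512005] [568.63603178  46.31760945]
[array([218., 322.]), array([553., 281.])]
21.2 [0.07840576 0.8762821  0.22031164] [0.43767883 0.10915474 0.32611706]
```

View pics/t17.png

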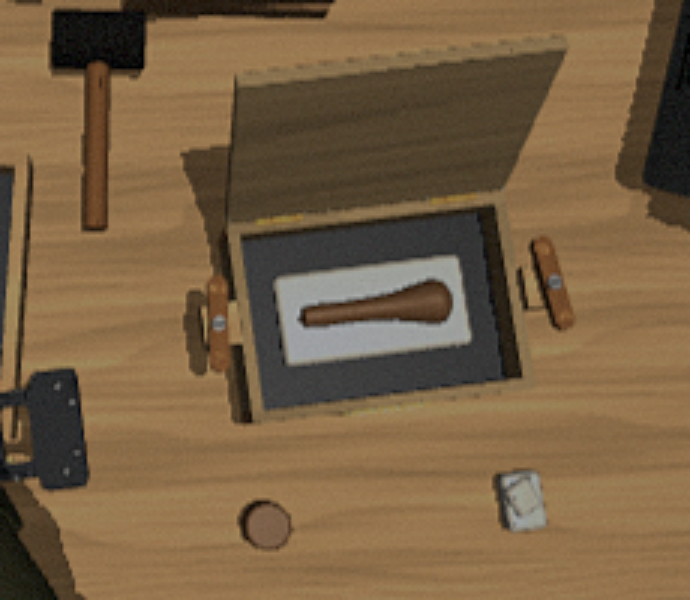

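View pics/s17.png

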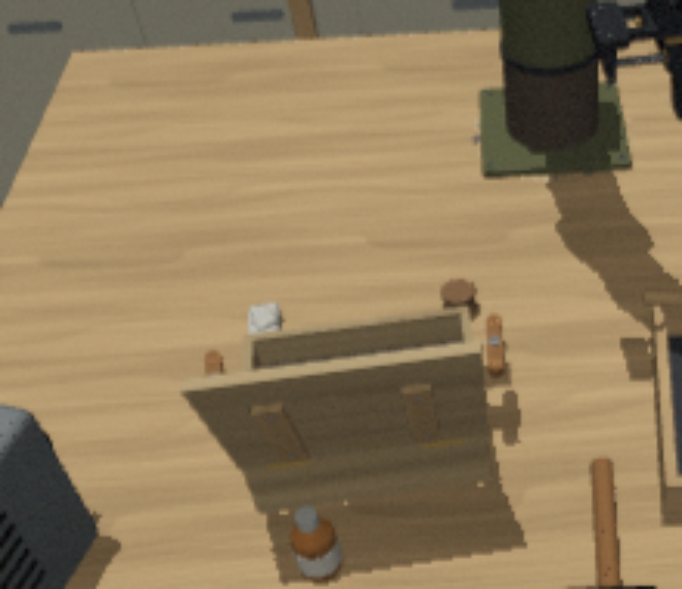

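The top view shows the lid leaning back, its lip corners at about (237,78) and (566,40). That is at or just past the position predicted for 1.92 rad. The button screws at (218,322) and (554,281) are where they were predicted, so the case has not moved, and both bars lie along the ends. The robot is clear.

```bash
python3 - <<'E'
from h import *
r.finish_job(); print(r.get_state()["clock"])
E
```

```text
the job is handed in; nothing more can be done
the job is handed in; nothing more can be done
```

The specimen case is open and the job is handed in, with the robot clear of everything after about 21 s of the 72 s allowed.

- **Buttons:** I pushed the outer end of each button round towards the front with the shut fingertips. In the pictures the left one ended at about 88° and the right one at 82° or more; 1.2 rad is 69°.
- **Lid:** The tool can only point straight down, so a fingertip could not get under the lip. I pressed the fingers lightly against its front edge and raised it by friction along its arc. The contact force never read above about 11 N on the wrist. I then pushed it past upright and it fell back to its stop.
- **Last checks:** In the top picture the lid's lip corners lie at or just past the position for 1.92 rad. Both button screws are where they were first measured, so the case has not visibly moved. The vertebra, plaster piece, bottle and mallet look undisturbed.

No check failed. The joint angles and the lid's stillness were judged from pictures only, as the state does not report them.

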